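# Flip the stock tags of the amplifier parts bins

### The job

Each of the four parts bins on the board has a hinged tag in front of it: tipped back towards its bin it shows the solid disc for full, tipped forward, away from its bin, it shows the open ring for reorder. With a fingertip, push over the tags that are wrong so that only the two bins heaped full show the disc and the two nearly empty ones show the ring, every tag resting on its stop. Do not flip a tag that is already right, even for a moment, and do not pick up or shift any of the loose parts standing about.

Things in the scene. Friction and masses are not known exactly. Their poses are not given: they have to be found in the camera images.
- bin_standoffs: fixed grey bin, 90 x 95 x 50 mm, heaped above its rim with small brass standoffs: a FULL bin (75 mm high with its heap). Origin: centre of its underside, on the board top (12 mm above the desk); z up, x away from its tag and the robot. Its tag hinges about a line along y at x = -140, z = +12 mm; lugs 18 mm high at y = -34 and +34 mm. Bin front wall at x = -45 mm
- tag_standoffs (a joint): hinge of this bin's tag (rad). 0: on its front stop, leaning 0.55 rad from vertical towards the robot, open-ring reorder face turned up; 0.55: upright; 1.1: on its rear stop, leaning 0.55 rad towards the bin, solid-disc full face turned up. No spring: pushed past upright, it falls by its own weight onto the other stop and stays
- tag_standoffs_top (a point): middle of the upper edge of this bin's tag, a plain aluminium leaf 56 mm wide, 3 mm thick, about 30 g, its upper edge 58 mm from the hinge line; moves with the tag
- bin_knobs: fixed grey bin, 90 x 95 x 50 mm, heaped above its rim with small aluminium knobs: a FULL bin (75 mm high with its heap). Origin: centre of its underside, on the board top (12 mm above the desk); z up, x away from its tag and the robot. Its tag hinges about a line along y at x = -140, z = +12 mm; lugs 18 mm high at y = -34 and +34 mm. Bin front wall at x = -45 mm
- tag_knobs (a joint): hinge of this bin's tag (rad). 0: on its front stop, leaning 0.55 rad from vertical towards the robot, open-ring reorder face turned up; 0.55: upright; 1.1: on its rear stop, leaning 0.55 rad towards the bin, solid-disc full face turned up. No spring: pushed past upright, it falls by its own weight onto the other stop and stays
- tag_knobs_top (a point): middle of the upper edge of this bin's tag, a plain aluminium leaf 56 mm wide, 3 mm thick, about 30 g, its upper edge 58 mm from the hinge line; moves with the tag
- bin_sockets: fixed grey bin, 90 x 95 x 50 mm, with only two white ceramic sockets on its floor: a NEARLY EMPTY bin. Origin: centre of its underside, on the board top (12 mm above the desk); z up, x away from its tag and the robot. Its tag hinges about a line along y at x = -140, z = +12 mm; lugs 18 mm high at y = -34 and +34 mm. Bin front wall at x = -45 mm
- tag_sockets (a joint): hinge of this bin's tag (rad). 0: on its front stop, leaning 0.55 rad from vertical towards the robot, open-ring reorder face turned up; 0.55: upright; 1.1: on its rear stop, leaning 0.55 rad towards the bin, solid-disc full face turned up. No spring: pushed past upright, it falls by its own weight onto the other stop and stays
- tag_sockets_top (a point): middle of the upper edge of this bin's tag, a plain aluminium leaf 56 mm wide, 3 mm thick, about 30 g, its upper edge 58 mm from the hinge line; moves with the tag
- bin_nuts: fixed grey bin, 90 x 95 x 50 mm, with only three steel nuts on its floor: a NEARLY EMPTY bin. Origin: centre of its underside, on the board top (12 mm above the desk); z up, x away from its tag and the robot. Its tag hinges about a line along y at x = -140, z = +12 mm; lugs 18 mm high at y = -34 and +34 mm. Bin front wall at x = -45 mm
- tag_nuts (a joint): hinge of this bin's tag (rad). 0: on its front stop, leaning 0.55 rad from vertical towards the robot, open-ring reorder face turned up; 0.55: upright; 1.1: on its rear stop, leaning 0.55 rad towards the bin, solid-disc full face turned up. No spring: pushed past upright, it falls by its own weight onto the other stop and stays
- tag_nuts_top (a point): middle of the upper edge of this bin's tag, a plain aluminium leaf 56 mm wide, 3 mm thick, about 30 g, its upper edge 58 mm from the hinge line; moves with the tag
- canister: loose bystander, to be left where it is: amber glass screw-top canister, 46 mm across, 70 mm high, standing on the board between two tags. Origin: centre of its underside.
- tube_base: loose bystander, to be left where it is: tan bakelite tube base, 34 mm across, 42 mm high with its pins, standing on the board between two tags. Origin: centre of its underside.
- potting_box: loose bystander, to be left where it is: small open grey potting box, 45 x 34 x 25 mm, on the board between two tags. Origin: centre of its underside.
- jack_plate: loose bystander, to be left where it is: gold RCA jack plate, 35 x 75 x 19 mm, flat on the desk left of the board. Origin: centre of its underside.
- heat_spreader: loose bystander, to be left where it is: copper heat spreader, 60 x 45 x 9 mm, flat on the desk left of the board. Origin: centre of its underside.
- screwdriver: loose bystander, to be left where it is: screwdriver, 180 mm long, lying on the desk right of the board. Origin: mid-length, on the desk.

How it is judged:
At the end, for the whole second after the job is handed in: The tags of the two full bins (standoffs, knobs) lean towards their bins (joint above 1.0 rad), those of the two nearly empty bins (sockets, nuts) lean away (below 0.1 rad), and every loose part is within 20 mm of where it was (value of joint each of tag_standoffs, tag_knobs above 1 rad and value of joint each of tag_sockets, tag_nuts below 0.1 rad and distance of each of canister, tube_base, potting_box, jack_plate, heat_spreader, screwdriver from where it was at the start of the episode below 0.02 m); the robot touches nothing.
It fails at once if a tag that was already right is swung past upright (value of joint tag_knobs below 0.55 rad or value of joint tag_nuts above 0.55 rad).
It fails at once if a loose part is lifted, carried or shifted by 20 mm or more (distance of any of canister, tube_base, potting_box, jack_plate, heat_spreader, screwdriver from where it was at the start of the episode above 0.02 m).
It also fails if it takes over 40 s, if anything falls off the work surface, if the arm or the gripper's body presses on something with over 40 N, if the wrist force passes 120 N, or if a joint passes its speed limit or range.

### The arm

A 7-joint arm with a two-finger parallel gripper is mounted at the origin on the work surface. World frame = base frame: x ahead of the robot, y to its left, z up, the work surface at z = 0. Lengths are in m, angles in rad, forces in N, time in s.
With the tool pointing down it reaches from about 0.4 to 0.9 m from the base axis. Payload 5.5 kg.
Tool frame: the origin (TCP) lies midway between the tips of the shut fingers; the grasp point (between the pads) lies 19 mm behind it (manip.grip_depth is the distance from the TCP to the grasp point, in m); z points along the fingers, y is the line along which they close (so a half turn about z gives the same grasp; the last joint's range is limited). The gripper opens to 92 mm and grips with 3 to 60 N. Pads are 19 mm wide; open, the fingers measure 130 mm over their backs; the gripper's body (75 mm by 190 mm) begins 47 mm behind the grasp point.
Start: joints at [1.549, 0.501, -0.427, 1.55, 0.221, 1.138, -0.21], TCP at [0.183, -0.624, 0.227] pointing down, gripper open.
Joint ranges: [-2.88, 2.88], [-0.31, 2.03], [-1.54, 1.56], [0.2, 2.42], [-1.41, 4.55], [0.19, 2.02], [-2.57, 2.57]. Speed limits (rad/s): [2.57, 2.57, 3.14, 3.14, 3.14, 3.14, 3.14].

### API

Orientations are given as a unit quaternion [x, y, z, w].
In Python, from bench import manip, effector, viewer gives the robot as it stands. Calls block until the motion is done:
- manip.move_pose(position, orientation): joint-space move of the TCP to a pose.
- manip.servo_line(position, ori=None, vel=0.15): straight line of the TCP; ori=None keeps the orientation; vel is the mean speed in m/s.
- manip.movej(angles): joint-space move.
- effector.open_jaws() and effector.close(f_grip=None): open the fingers fully, or close them until they stop; f_grip is the grip in N (None keeps the last).
- manip.sleep(seconds).
- manip.solve_ik(position, orientation): joint angles nearest the present ones, or None.
- viewer.get_image(name): name is "scene" or "top" or "wrist"; returns the picture (400x640x3 uint8, red, green, blue); there is no depth.
- viewer.get_calibration(name): a dict with "vfov" (degrees; the focal length in pixels is half the picture's height over the tangent of half this angle, whatever the lens; pixels are square), "cx", "cy" (the principal point, pixels), "eye" and "attitude" of the camera in the world. Camera axes: x right, y down, z forward; pixel columns grow to the right and rows downward; lengths in m; the calibration is good to about 2 mm. A picture is of the moment at which its call begins: read the wrist's pose just before it. get_calibration takes no time and is no camera call; for the wrist camera it gives the pose at the moment of the call.
A pose or a line that the arm cannot do raises manip.PlanningError and nothing moves.
- manip.hand_in(): hands the job in; it is judged then, once.
Readings, each from a call of its own:
- manip.current_clock(): time.
- manip.current_q(): joint angles.
- manip.current_joint_velocities(): joint speeds.
- manip.current_tau(): joint torques, N m.
- manip.current_tool_pos(): TCP position.
- manip.current_tcp_rot(): TCP orientation.
- manip.current_force(): force on the tool from outside, world axes, zero at the start.
- manip.current_wrist_torque(): the same for the moment, N m.
- manip.current_finger_gap(): finger opening in m.
- manip.current_gripper_force(): force on a finger pad.
Only numpy, scipy, OpenCV 4.12 (cv2) and the standard library are available. Lean on these libraries where they do the work, as an engineer would, in place of code of your own. Each camera call takes 0.05 s, during which the arm holds its last target. There are 200 camera calls.

## Working session

There is one attempt and no reset: what is moved stays moved. The work goes in short steps, each a Python script; the robot and the scene stay as the last script left them, time stands still between calls to the robot, and variables do not carry over. Pictures are saved under pics/ and viewed, at most 10 in all, crops included, and the job is handed in when it is done.

```bash
mkdir -p pics
python3 - <<'E'
from bench import manip, effector, viewer
import cv2
for n in ("top","scene"):
    im=viewer.get_image(n); cv2.imwrite(f"pics/{n}0.png",im[:,:,::-1]); c=viewer.get_calibration(n); print(n,c)
print(manip.current_clock(), manip.current_tcp_rot())
E
```

```text
top {'vfov': 48.0283683674108, 'cx': 320.64234721284737, 'cy': 194.69852625510097, 'eye': array([ 0.52384952, -0.02068051,  1.49499346]), 'attitude': array([ 0.70920683, -0.70454226,  0.00919122, -0.02369373])}
scene {'vfov': 46.39117648158059, 'cx': 313.7618841077877, 'cy': 189.47141036911108, 'eye': array([1.47248439, 0.3071679 , 0.69056521]), 'attitude': array([ 0.51152102,  0.71989945, -0.38748169, -0.26447866])}
0.1 [ 9.89875071e-01  1.41938628e-01 -1.03212523e-04 -8.70972264e-04]
```

View pics/top0.png

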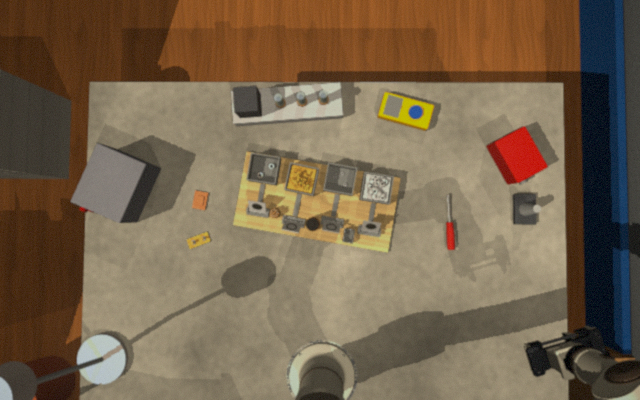

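View pics/scene0.png

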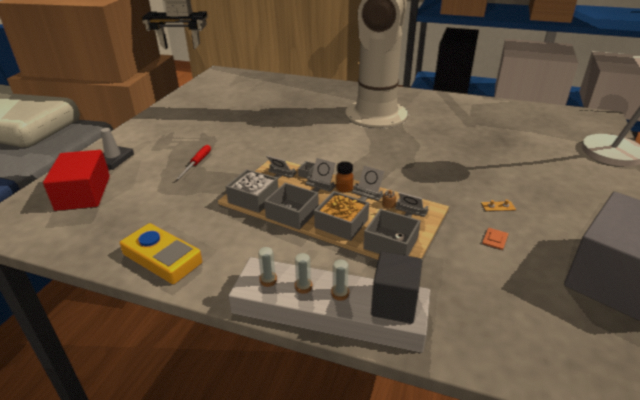

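The top view shows the board at about u 235-405, v 150-250, with four bins in a row. The tags are in front of them and the loose parts stand between the tags. I'll enlarge both views.

Run:
```python
import cv2
a=cv2.imread("pics/top0.png")[145:255,225:415]; cv2.imwrite("pics/topc.png",cv2.resize(a,None,fx=4.2,fy=4.2,interpolation=cv2.INTER_CUBIC))
a=cv2.imread("pics/scene0.png")[145:265,210:450]; cv2.imwrite("pics/scenec.png",cv2.resize(a,None,fx=3.3,fy=3.3,interpolation=cv2.INTER_CUBIC))
```

```text
(no output)
```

View pics/topc.png

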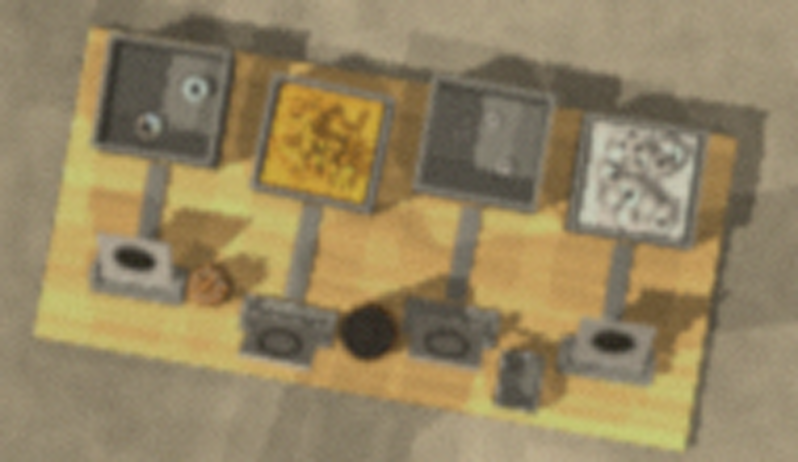

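View pics/scenec.png

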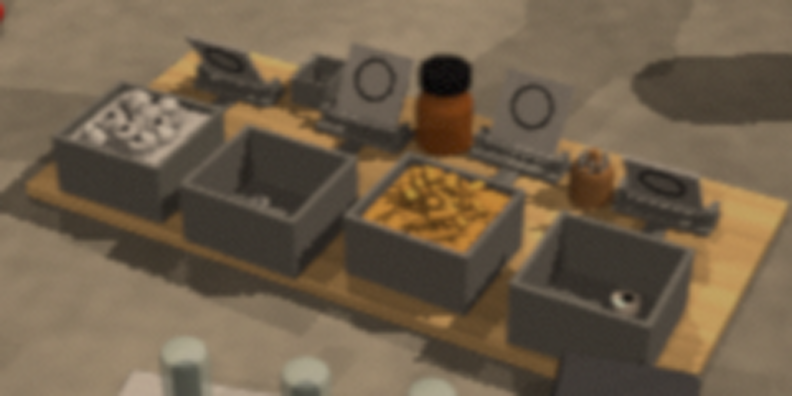

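The crops show the left bin holds two sockets and its tag shows the disc, at crop (135,258), so that one is wrong. The brass bin's tag shows the ring at (280,340), also wrong. The nuts tag (ring) and the knobs tag (disc) are right. Next I'll measure the bin poses from the rim corners (z = 0.062) and check them against the tag edges and loose parts.

```bash
cat > h.py <<'E'
import numpy as np
from bench import manip, effector, viewer
from scipy.spatial.transform import Rotation as R
c=viewer.get_calibration("top"); f=200/np.tan(np.radians(c["vfov"]/2)); Rc=R.from_quat(c["attitude"])
def cast(u,v,z):
    d=Rc.apply([(u-c["cx"])/f,(v-c["cy"])/f,1]); e=c["eye"]; return e+d*(z-e[2])/d[2]
def crop(p,z): return cast(225+(p[0]+.5)/4.2-.5,145+(p[1]+.5)/4.2-.5,z)
rims=dict(sockets=[(108,37),(235,45),(217,165),(95,150)],standoffs=[(272,78),(395,92),(375,212),(253,190)],
 nuts=[(432,75),(553,95),(540,210),(415,195)],knobs=[(588,118),(708,130),(693,245),(570,230)])
P={k:np.array([crop(p,.062) for p in v]) for k,v in rims.items()}
# common bin axis: all 4 bins parallel if they agree -> per-bin yaw
def pose(k):
    q=P[k]; ax=(q[0]+q[1]-q[2]-q[3])[:2]; return q.mean(0)[:2],np.arctan2(ax[1],ax[0])
E
python3 - <<'E'
from h import *
np.set_printoptions(precision=4,suppress=True)
for k in P:
    o,a=pose(k); q=P[k]; print(k,o,a,"sides",[round(np.linalg.norm(q[i]-q[i-1]),3) for i in range(4)])
E2=dict(sockets=((97,235),(173,243),.0734,.03),standoffs=((241,354),(310,367),.0734,-.03),nuts=((405,356),(480,367),.0734,-.03),knobs=((577,318),(656,326),.0734,.03))
for k,(a,b,z,dx) in E2.items():
    m=(crop(a,z)+crop(b,z))/2; o,y=pose(k)
    d=m[:2]-o; print(k,"top edge",m,"in bin frame",R.from_euler('z',-y).apply([*d,0])[:2],"expect",-.14+dx,"width",np.linalg.norm(crop(a,z)-crop(b,z)))
for n,p,z in (("canister",(370,332),.082),("tube",(209,285),.054),("box",(520,380),.037)): print(n,crop(p,z))
E
```

```text
sockets [0.6745 0.1929] -0.11927772754414222 sides [np.float64(0.087), np.float64(0.098), np.float64(0.093), np.float64(0.094)]
standoffs [0.6416 0.0701] -0.15737780846868688 sides [np.float64(0.087), np.float64(0.095), np.float64(0.093), np.float64(0.095)]
nuts [ 0.6417 -0.0529] -0.12147242375492626 sides [np.float64(0.093), np.float64(0.093), np.float64(0.088), np.float64(0.096)]
knobs [ 0.6141 -0.1705] -0.14246681955274623 sides [np.float64(0.086), np.float64(0.091), np.float64(0.088), np.float64(0.094)]
sockets top edge [0.567  0.2116 0.0734] in bin frame [-0.109   0.0058] expect -0.11000000000000001 width 0.0580436328764827
standoffs top edge [0.4761 0.1042 0.0734] in bin frame [-0.1688  0.0078] expect -0.17 width 0.052986316602192315
nuts top edge [ 0.4763 -0.0215  0.0734] in bin frame [-0.1679  0.0111] expect -0.17 width 0.05696280339306632
knobs top edge [ 0.5069 -0.152   0.0734] in bin frame [-0.1087  0.0031] expect -0.11000000000000001 width 0.05948854217833248
canister [0.4982 0.0328 0.082 ]
tube [0.5327 0.1575 0.054 ]
box [ 0.4614 -0.0813  0.037 ]
```

The measurements agree with the model: sides are about 90 to 95 mm, the tag edges fall within 2 mm of where they should be, and their widths are about 56 mm. I'll make the pushes now.

Run:
```python
from h import *
import cv2
yaw=-.15; X=np.array([np.cos(yaw),np.sin(yaw),0]); Y=np.array([-X[1],X[0],0])
oris=[R.from_matrix(np.c_[s*X,-s*Y,[0,0,-1]]).as_quat() for s in (1,-1)]
top=dict(standoffs=np.array([.4761,.1042,0]),sockets=np.array([.567,.2116,0]))
q0=manip.current_q()
def cost(o):
    q=manip.solve_ik(top["standoffs"]-.03*X+[0,0,.22],o); return 9 if q is None else np.abs(np.array(q)-q0).max()
o=min(oris,key=cost); print(cost(o))
effector.close()
for k,s in (("standoffs",1),("sockets",-1)):
    a=top[k]-s*.03*X; b=top[k]+s*.034*X; z=np.array([0,0,1])
    manip.move_pose(a+.22*z,o)
    manip.servo_line(a+.055*z); print(k,manip.current_tool_pos(),manip.current_force())
    manip.servo_line(b+.055*z,vel=.06); print(manip.current_tool_pos(),manip.current_force())
    manip.servo_line(b+.22*z)
    print(manip.current_clock())
manip.move_pose([.45,-.35,.3],o)
for n in("top","scene"): cv2.imwrite(f"pics/{n}1.png",viewer.get_image(n)[:,:,::-1])
a=cv2.imread("pics/top1.png")[145:255,225:415]; b=cv2.imread("pics/scene1.png")[145:265,210:450]
cv2.imwrite("pics/end.png",np.vstack([cv2.resize(a,(500,290),interpolation=2),cv2.resize(b,(500,250),interpolation=2)]))
print(manip.current_clock())
```

```text
0.9380125260578391
standoffs [0.44697419 0.10894389 0.05557398] [ 0.46760059 -0.07275105  0.57715233]
[0.50923035 0.09924523 0.05495352] [-0.25848636  0.2993594  -0.63082374]
8.0
sockets [0.5974455  0.20759206 0.05614688] [ 0.67603963 -0.75422337  0.10096594]
[0.53387107 0.21655702 0.05500671] [ 0.8335384  -0.64323453 -0.01737645]
12.325
14.5
```

View pics/end.png

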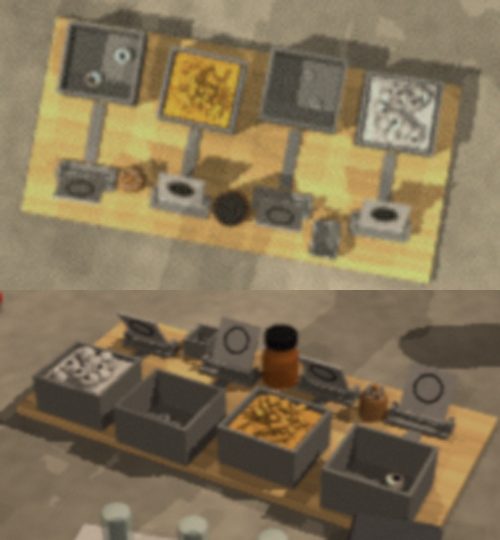

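The picture shows the standoffs tag with its disc at (180,190) and the sockets tag with its ring at (80,187). Nuts still shows the ring and knobs the disc, and the loose parts haven't moved.

```bash
python3 -c "
from bench import manip
print(manip.hand_in())"
```

```text
the job is handed in; nothing more can be done
None
```

I pushed the two wrong tags over, so standoffs now shows the disc and sockets the ring. The knobs and nuts tags and the loose parts look unmoved in the final pictures. I handed the job in at about 14.5 s of the 40 s; the hand-in call gave no verdict.

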